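Complete the row of power adapters on the shelf

ROBOT

A 6-joint arm with a two-finger parallel gripper is mounted at the origin on a cart in front of the work surface, level with it; the furniture and walls round the work are solid. World frame = base frame: x ahead of the robot, y to its left, z up, the work surface at z = 0. Lengths are in m, angles in rad, forces in N, time in s.
With the tool pointing down it reaches from about 0.25 to 0.775 m from the base axis. Payload 4 kg.
Tool frame: the origin (TCP) lies between the finger pads; the fingertips stand 19 mm ahead of it and the grasp point (between the pads) is the TCP (robot.tip_reach is the y of the fingertips in the tool frame, in m); y points along the fingers, x is the direction in which the jaws open and shut, and the axes are right-handed (so a half turn about y gives the same grasp; the last joint's range is limited). The gripper opens to 94 mm and grips with 3 to 60 N. Pads are 16 mm wide; open, the fingers measure 119 mm over their backs; the gripper's body (75 mm by 177 mm) begins 78 mm behind the grasp point.
Start: joints at [1.067, 0.087, 1.371, -0, 1.684, -0.103], TCP at [0.215, 0.506, 0.225] pointing down, gripper open.
Joint ranges: [-3.1, 3.1], [-0.76, 2.03], [0.27, 2.55], [-1.08, 4.22], [0.17, 2.65], [-2.57, 2.57]. Speed limits (rad/s): [2.79, 2.79, 3.14, 3.14, 3.14, 3.14].

INTERFACE

Orientations are given as [roll, pitch, yaw] about the fixed x, y, z axes, in that order (R = Rz(yaw) Ry(pitch) Rx(roll)).
In Python, from bench import robot, imaging, order gives the robot as it stands.
- The arm moves only by the tool send_rows, never from a script. Its argument "moves" is text: rows parted by semicolons, each of 5 numbers parted by spaces: the gripper's target within -1 to 1 (shut at 1, half-way at 0, fully open at -1), then the shift along the tool's x, y, z in m, then the turn about the tool's y in degrees. In form: fingers tx ty tz roll; .... A call has exactly 10 rows; each row shifts and turns the commanded pose from where the row before left it, along the tool's axes as they then stand; what a row does not reach is not made up. A row lasts 1/12 s, in which the tool goes at most 41.7 mm and 7.16 degrees, less where a joint would pass 70% of its speed; a pose out of reach is approached as far as the arm can. A call with a gripper value outside its range is refused whole. The fingers move at their own pace and stop on an object; the grip force is fixed at half the most. Time passes only in rows, so rows that do not move let the fingers close, or fill a call up. It gives the time, the measured TCP pose, the force and the opening at its end, in the units of the state.
- robot.get_obs(): the state, without advancing time (a new reading comes with each control period).
- imaging.snapshot(name): name is "scene" or "top" or "wrist"; returns a dict with "image" (400x640x3 uint8, red, green, blue), "mtx" (3x3 intrinsics, pixels), "R" (3x3) and "t" (3): a world point X has camera coordinates R X + t. Camera axes: x right, y down, z forward; pixel columns grow to the right and rows downward; lengths in m; the calibration is good to about 2 mm. A picture is of the moment at which its call begins. There is no depth.
- order.close_job(): hands the job in, once; it reports no verdict.
Trained networks look in a picture, given as the dict that the camera call returned (one of the last four; its "shot" number tells which), for a name from the list of things; names that differ only in an ending like _2 or _b are one class to them, and where a whole thing is asked for, a point or a joint stands for the part that bears it (a point fixed in the world has none). Each returns a list of dicts, best first, with "conf" (0 to 1); they miss things now and then, are a little off and sometimes report something else, mostly with a low value. They report only what shows in the picture. A call takes as long as a camera call.
- imaging.recognise(picture, target): "centre" ([column, row] in pixels, amid what is visible of it).
- imaging.landmark_of(picture, target): "centre" ([column, row] in pixels: a listed point, or the origin of a listed thing).
The state is a dict: "time": time; "joint_positions": joint angles; "qvel": joint speeds; "joint_torque": joint torques, N m; "tool_pos": TCP position; "ee_rot": TCP orientation; "wrist_force": force on the tool from outside, world axes, zero at the start; "wrist_torque": the same for the moment, N m; "width": finger opening in m.
Only numpy, scipy, OpenCV 4.12 (cv2) and the standard library are available. Lean on these libraries where they do the work, as an engineer would, in place of code of your own. Each camera call takes 0.05 s, during which the arm holds its last target.

TASK

Put the two loose black power adapters on the little plywood shelf, one in each empty bay, so that together with the one already standing in the middle bay they make a neat row: all upright and parallel, lengthwise from front to back, in the middle of their bays and with their fronts in line. Set them down rather than dropping them, and do not shift the one that is already there.

Things in the scene. Friction and masses are not known exactly. Their poses are not given: they have to be found in the camera images.
- adapter_a_center (a point): centre (25 mm up) of one loose mains power adapter, a plain matt black box with rounded edges, no cable, standing on its long narrow side on the flat grey bench riser that bridges the cabinet (its top is at z = 0.125 m): 75 mm long (its x axis), 34 mm thick (its y axis), 50 mm high, about 0.16 kg. An orange stepped block and a steel block also lie about; they are not wanted.
- adapter_b_center (a point): centre (25 mm up) of the other loose adapter, identical to the first; the two are interchangeable
- adapter_stored_center (a point): centre of a third, identical adapter (same size and axes) that already stands loose in the middle bay of the shelf, lengthwise from front to back, centred
- shelf: low plywood shelf, fixed, 124 mm deep (x axis, to the back), 246 mm wide (y axis, to the left). Origin on the riser's top (z = 0.125 m) under its centre, z up; the board's top is 30 mm above it. Four ridges, 8 mm high, run front to back and part it into three bays 74 mm wide, with middles at x = 0, y = +80, 0, -80 mm; the middle bay is taken. A 14 mm lip along the back (inner face at x = +56 mm).

How it is judged:
At the end, for the whole second after the job is handed in: An adapter stands in every bay, the stored one still in the middle: each within 18 mm sideways and 16 mm front to back of its bay's middle, on the board (height within 6 mm), upright within 0.1 rad, lengthwise front to back within 0.21 rad (12 degrees), at rest (((x of adapter_a_center in the frame of shelf between -0.016 and 0.016 m and y of adapter_a_center in the frame of shelf between 0.062 and 0.098 m and z of adapter_a_center in the frame of shelf between 0.049 and 0.061 m and angle between the x axis of each of adapter_a_center, adapter_b_center and the x axis of shelf, either way round below 0.21 rad and angle between each of adapter_a_center, adapter_b_center's own z axis and vertical below 0.1 rad and x of adapter_b_center in the frame of shelf between -0.016 and 0.016 m and y of adapter_b_center in the frame of shelf between -0.098 and -0.062 m and z of adapter_b_center in the frame of shelf between 0.049 and 0.061 m) or (x of adapter_a_center in the frame of shelf between -0.016 and 0.016 m and y of adapter_a_center in the frame of shelf between -0.098 and -0.062 m and z of adapter_a_center in the frame of shelf between 0.049 and 0.061 m and angle between the x axis of each of adapter_a_center, adapter_b_center and the x axis of shelf, either way round below 0.21 rad and angle between each of adapter_a_center, adapter_b_center's own z axis and vertical below 0.1 rad and x of adapter_b_center in the frame of shelf between -0.016 and 0.016 m and y of adapter_b_center in the frame of shelf between 0.062 and 0.098 m and z of adapter_b_center in the frame of shelf between 0.049 and 0.061 m)) and x of adapter_stored_center in the frame of shelf between -0.016 and 0.016 m and y of adapter_stored_center in the frame of shelf between -0.018 and 0.018 m and z of adapter_stored_center in the frame of shelf between 0.049 and 0.061 m and angle between the x axis of adapter_stored_center and the x axis of shelf, either way round below 0.21 rad and angle between adapter_stored_center's own z axis and vertical below 0.1 rad and linear speed of each of adapter_a, adapter_b, adapter_stored below 0.02 m/s); the robot touches nothing.
It fails at once if the adapter already on the shelf was shifted by more than 12 mm (distance of adapter_stored_center from where it was at the start of the episode above 0.012 m).
It fails at once if a loose adapter was let fall from more than 25 mm above its resting height on the shelf ((contact force between adapter_a and anything else below 0.001 N and z of adapter_a_center in the frame of shelf above 0.08 m) or (contact force between adapter_b and anything else below 0.001 N and z of adapter_b_center in the frame of shelf above 0.08 m)).
It also fails if it takes over 50 s, if anything falls off the work surface, if the arm or the gripper's body presses on something with over 40 N, if the wrist force passes 120 N, or if a joint passes its speed limit or range.

## Working session

There is one attempt and no reset: what is moved stays moved. The work goes in short steps, Python scripts to look and compute and a tool call to move; the robot and the scene stay as the last step left them, time stands still between calls to the robot, and variables do not carry over. Pictures are saved under pics/ and viewed, and the job is handed in when it is done.

Besides the shell and the picture viewer there is one more tool, called after "Call:" as name(argument=value, ...) on one line, values as JSON. send_rows: Moves the arm, as the interface text tells. Its arguments: {"type":"object","properties":{"moves":{"type":"string"}},"required":["moves"]}

```bash
mkdir -p pics; ls; python3 - <<'E'
from bench import robot, imaging, order
import cv2
o=robot.get_obs()
print(o)
for n in ["scene","top","wrist"]:
    p=imaging.snapshot(n)
    cv2.imwrite(f"pics/{n}0.png",p["image"][:,:,::-1])
    print(n,p["mtx"].tolist(),p["R"].tolist(),p["t"].tolist())
    for t in ["adapter_a_center","adapter_stored_center","shelf"]:
        print(t,[(d["centre"],round(d["conf"],2)) for d in imaging.landmark_of(p,t)])
E
```

```text
pics
{'time': 0.0, 'joint_positions': array([ 1.06688635e+00,  8.78951828e-02,  1.37224218e+00,  1.27648492e-06,
        1.68359849e+00, -1.03095183e-01]), 'qvel': array([ 8.27723420e-04,  7.85373323e-04, -6.42926220e-05,  1.86830533e-03,
        5.84555992e-04,  9.71946096e-04]), 'joint_torque': array([-1.34296282e-03, -3.40178955e+01, -3.02425218e+01,  7.17181549e-02,
        3.27824091e-02, -1.61909911e-04]), 'tool_pos': array([0.21434656, 0.50595914, 0.22334296]), 'ee_rot': array([-1.5705745 ,  0.0021317 ,  1.16998191]), 'wrist_force': array([-0.67783891, -0.54102084, -0.53570172]), 'wrist_torque': array([-0.01367108, -0.03305484,  0.00089228]), 'width': 0.09408304891149157}
scene [[399.0961623806962, 0.0, 318.8305271230108], [0.0, 399.0961623806962, 196.72212569378954], [0.0, 0.0, 1.0]] [[0.6869093051825769, -0.7266614570569067, -0.010896480235499197], [-0.565115813960289, -0.5246536117503835, -0.6366967131132982], [0.45694608354333127, 0.4435106701142727, -0.7710373286872687]] [-0.3228422691282182, 0.46992496224921154, 0.7262357557376519]
adapter_a_center [([321.9, 251.1], 0.73
[... 313 characters left out ...]
06546443153440097], [0.06541238773013468, 0.014145061616521166, -0.9977580552234633]] [0.08190023351690942, 0.5480765799852664, 0.987703417346688]
adapter_a_center [([356.0, 227.0], 0.55)]
adapter_stored_center [([314.6, 151.9], 0.96)]
shelf [([315.4, 155.0], 0.77)]
wrist [[296.68705692961845, 0.0, 320.19024608028906], [0.0, 296.68705692961845, 200.82407139843488], [0.0, 0.0, 1.0]] [[0.3893700527448353, 0.9210814084067687, -3.3360002254375586e-05], [0.8887680566734556, -0.37570067398996615, 0.2625649348263709], [0.24183114659277358, -0.1022645718266624, -0.9649143246354757]] [-0.549477001421544, -0.028462162462233646, 0.39237929877364286]
adapter_a_center []
adapter_stored_center []
shelf []
```

View pics/scene0.png

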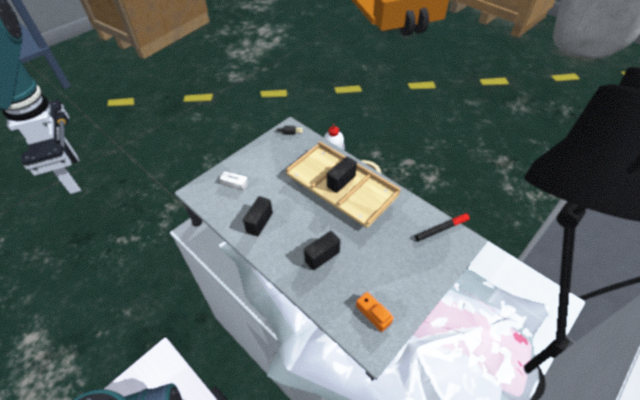

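View pics/top0.png

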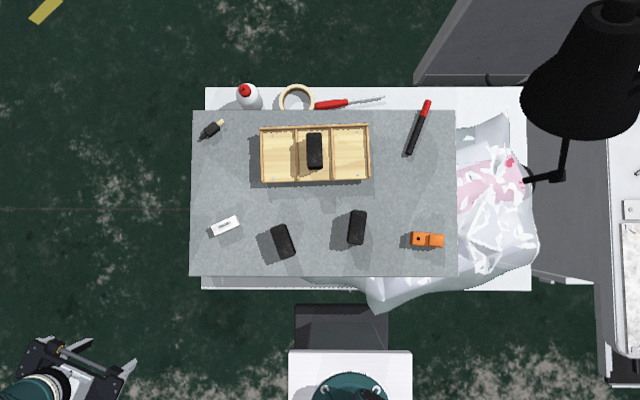

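View pics/wrist0.png

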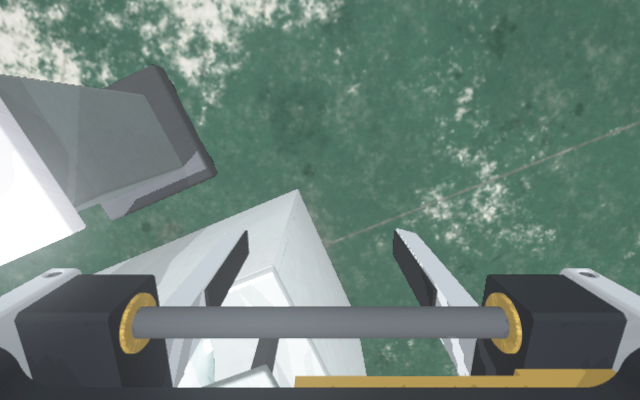

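```bash
cat > h.py <<'E'
import numpy as np, cv2
from scipy.optimize import minimize
def proj(p,X):
    c=np.asarray(X)@p["R"].T+p["t"]; q=c@p["mtx"].T; return q[:,:2]/q[:,2:]
def ray(p,uv,z):
    d=p["R"].T@np.linalg.solve(p["mtx"],[uv[0],uv[1],1]); o=-p["R"].T@p["t"]
    return o+d*(z-o[2])/d[2]
def box(x,y,yaw,zc,L=.075,W=.034,H=.05):
    s=np.array([[a,b,c] for a in(-1,1) for b in(-1,1) for c in(-1,1)])*[L/2,W/2,H/2]
    c,n=np.cos(yaw),np.sin(yaw)
    return s@np.array([[c,n,0],[-n,c,0],[0,0,1]])+[x,y,zc]
S=8
def sil(p,X,shape,off):
    h=cv2.convexHull(((proj(p,X)-off)*S).astype(np.float32)).astype(np.int32)
    m=np.zeros((shape[0]*S,shape[1]*S),np.uint8); cv2.fillConvexPoly(m,h,1)
    return cv2.resize(m.astype(np.float32),(shape[1],shape[0]),interpolation=cv2.INTER_AREA)
def fit(pics,guess,zc,thr=60,R=40,**k):
    obs=[]
    for p in pics:
        u=proj(p,[[guess[0],guess[1],zc]])[0].astype(int); off=u-R
        g=p["image"].max(2).astype(float)[off[1]:off[1]+2*R,off[0]:off[0]+2*R]
        obs.append((p,np.clip((thr+25-g)/50,0,1),off))
    near=[]
    def cost(v):
        c=0
        for p,m,off in obs:
            s=sil(p,box(v[0]/100,v[1]/100,v[2],zc,**k),m.shape,off-.5)
            c+=np.abs(s-m).sum()/s.sum()
        return c
    b=None
    for y0 in (guess[2]-.2,guess[2],guess[2]+.2):
        v0=np.array([guess[0]*100,guess[1]*100,y0])
        r=minimize(cost,v0,method="Nelder-Mead",options=dict(initial_simplex=[v0,v0+[1,0,0],v0+[0,1,0],v0+[0,0,.2]],xatol=1e-3,fatol=1e-4))
        if b is None or r.fun<b.fun:b=r
    return [b.x[0]/100,b.x[1]/100,b.x[2]],b.fun
E
python3 - <<'E'
from h import *
from bench import imaging
pt=imaging.snapshot("top");ps=imaging.snapshot("scene")
for p in (pt,ps):
  print([(d["centre"],round(d["conf"],2)) for d in imaging.recognise(p,"adapter_a_center")])
for n,uv,zc,yaw in (("L",(283,241),.15,.2),("R",(356,227),.15,-.1),("S",(314.5,152),.18,0)):
    g=ray(pt,uv,zc+.01)
    for q in ([pt],[ps],[pt,ps]):
        print(n,np.round(g,3),*fit(q,[g[0],g[1],yaw],zc))
# shelf corners from the top picture
print("shelf origin top/scene",ray(pt,(315.4,155),.125),ray(ps,(339.1,190.3),.125))
for uv in ((260,127),(369,124),(261,187),(370,184)): print(ray(pt,uv,.16))
im=pt["image"][100:290,180:470,::-1]
cv2.imwrite("pics/topz.png",cv2.resize(im,None,fx=2.75,fy=2.75,interpolation=cv2.INTER_CUBIC))
im=ps["image"][115:275,220:430,::-1]
cv2.imwrite("pics/scz.png",cv2.resize(im,None,fx=3.6,fy=3.6,interpolation=cv2.INTER_CUBIC))
E
```

```text
[([355.7, 227.4], 0.6)]
[([322.0, 249.7], 0.63)]
L [0.443 0.158 0.16 ] [np.float64(0.44141574561870667), np.float64(0.15927315154592886), np.float64(0.3908401384602195)] 0.34474765974765975
L [0.443 0.158 0.16 ] [np.float64(0.44370926666954236), np.float64(0.15811414743392593), np.float64(0.5342454466364077)] 0.4042374662263584
L [0.443 0.158 0.16 ] [np.float64(0.4425062410687687), np.float64(0.15948780129239562), np.float64(0.3994658218315723)] 0.7726280905368046
R [ 0.474 -0.003  0.16 ] [np.float64(0.47295562703685334), np.float64(-0.0031190786757506746), np.float64(-0.15033187173244328)] 0.27860671910762674
R [ 0.474 -0.003  0.16 ] [np.float64(0.47435348121750665), np.float64(-0.006837321208498797), np.float64(0.017353877980935573)] 0.381069875555415
R [ 0.474 -0.003  0.16 ] [np.float64(0.4734943289011504), np.float64(-0.0032456093535475263), np.float64(-0.12722437877491374)] 0.6744394789329491
S [0.636 0.089 0.19 ] [np.float64(0.6384242141754395), np.float64(0.08959422927844198), np.float64(0.026997095940540852)] 0.37988146331493977
S [0.636 0.089 0.19 ] [np.float64(0.6416267910264508), np.float64(0.08799860733962873), np.float64(0.1957918524035438)] 0.8035786215352455
S [0.636 0.089 0.19 ] [np.float64(0.6391319714493833), np.float64(0.08988028985465933), np.float64(0.04972702278538414)] 1.1941016956422748
shelf origin top/scene [0.6410091  0.08828468 0.125     ] [0.63619694 0.08816397 0.125     ]
[0.69840941 0.21295633 0.16      ]
[ 0.70542204 -0.03274309  0.16      ]
[0.56241141 0.20882328 0.16      ]
[ 0.56981583 -0.03436126  0.16      ]
```

View pics/topz.png

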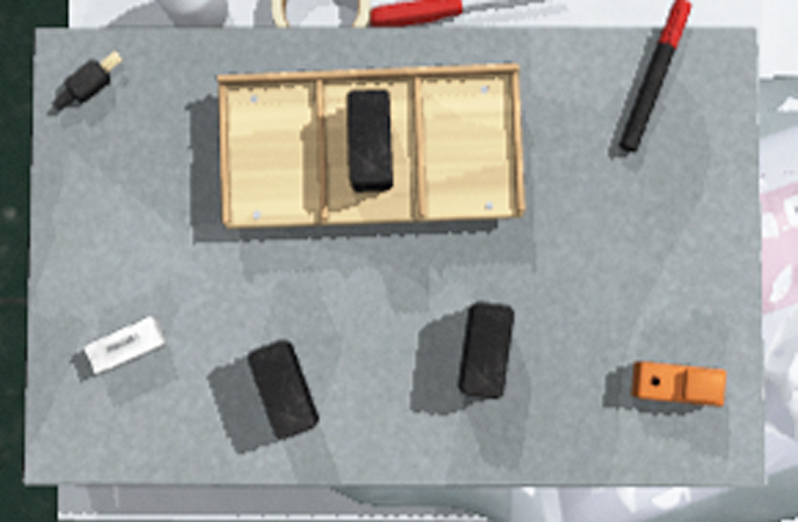

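View pics/scz.png

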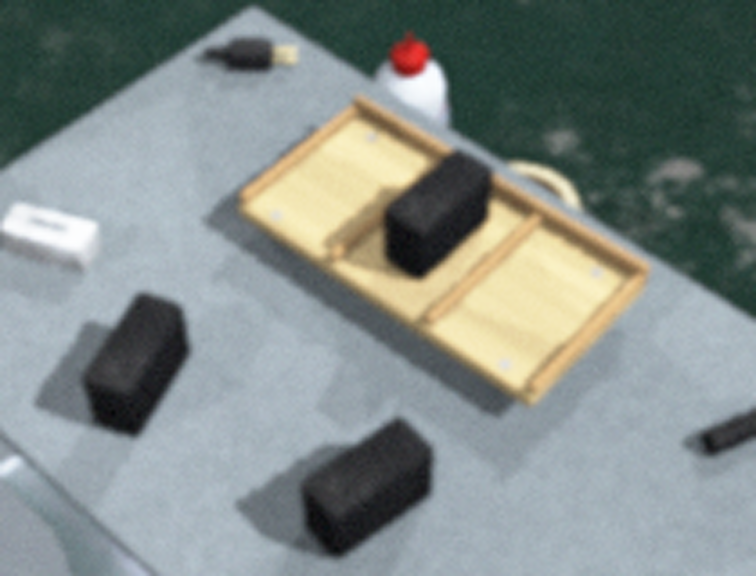

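```bash
sed -i 's/thr+25-g)\/50/thr+10-g)\/20/' h.py; python3 - <<'E'
from h import *
from bench import imaging
pt=imaging.snapshot("top");ps=imaging.snapshot("scene")
g=pt["image"].max(2); print(g[241,250:300]); print(ps["image"].max(2)[215,235:285])
V={"top":pt["image"].copy(),"scene":ps["image"].copy()}
for n,G,zc in (("L",(.4425,.159,.3),.15),("R",(.4735,-.003,-.12),.15),("S",(.638,.089,.03),.18)):
    for q in ([pt],[ps],[pt,ps]):
        f,c=fit(q,G,zc,thr=55); print(n,np.round(f,4),round(c,3))
    for k,p in (("top",pt),("scene",ps)):
        h=cv2.convexHull(proj(p,box(*f,zc)).astype(np.float32)); cv2.polylines(V[k],[np.round(h*16).astype(int)],True,(255,0,0),1,shift=4)
def shelf(x,y,a):
    P=[(sx*.062,sy*.123,z) for sx in(-1,1) for sy in (-1,1) for z in ((.038,.03) if sx<0 else (.044,))]
    c,s=np.cos(a),np.sin(a)
    return np.array([[x+c*u-s*v,y+s*u+c*v,.125+w] for u,v,w in P])
for k,p in (("top",pt),("scene",ps)):
    for q in proj(p,shelf(.6375,.089,.028)): cv2.circle(V[k],tuple(np.round(q*16).astype(int)),16,(0,255,0),-1,shift=4)
cv2.imwrite("pics/ov1.png",cv2.resize(V["top"][100:290,180:470,::-1],None,fx=2.75,fy=2.75,interpolation=cv2.INTER_CUBIC))
cv2.imwrite("pics/ov2.png",cv2.resize(V["scene"][115:275,220:430,::-1],None,fx=3.6,fy=3.6,interpolation=cv2.INTER_CUBIC))
E
```

```text
[175 170 170 173 178 180 167 125 114 111 108 108 110 110 110 108 107 107
 113 113 110 114 118 104  51  43  44  45  43  48  48  48  49  48  51  51
  63  52  52  54  32  17 109 156 171 171 165 161 168 171]
[185 160 132 125 122 120 124 125 127 113  91  72  56  58  67  69  70  67
  68  67  62  60  68  71  67  68  56  42  39  37  36  36  30  30  38  64
 115 156 173 179 178 179 180 180 181 180 183 180 185 185]
L [0.4421 0.1594 0.359 ] 0.34
L [0.4415 0.1559 0.5542] 0.469
L [0.4433 0.1601 0.411 ] 0.831
R [ 0.4738 -0.0036 -0.1486] 0.24
R [ 0.4743 -0.008   0.0491] 0.43
R [ 0.4735 -0.0037 -0.1246] 0.686
S [0.6392 0.0895 0.0499] 0.342
S [0.6397 0.0868 0.2105] 0.578
S [0.6393 0.0898 0.0986] 0.938
```

View pics/ov1.png

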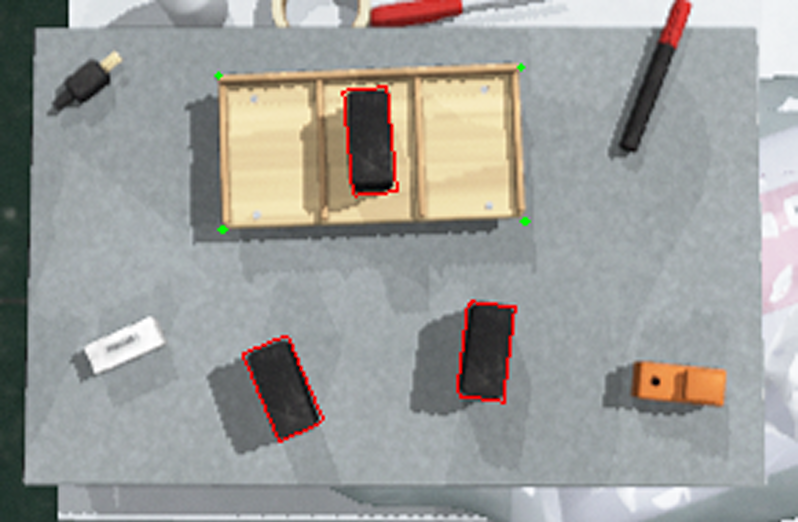

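View pics/ov2.png

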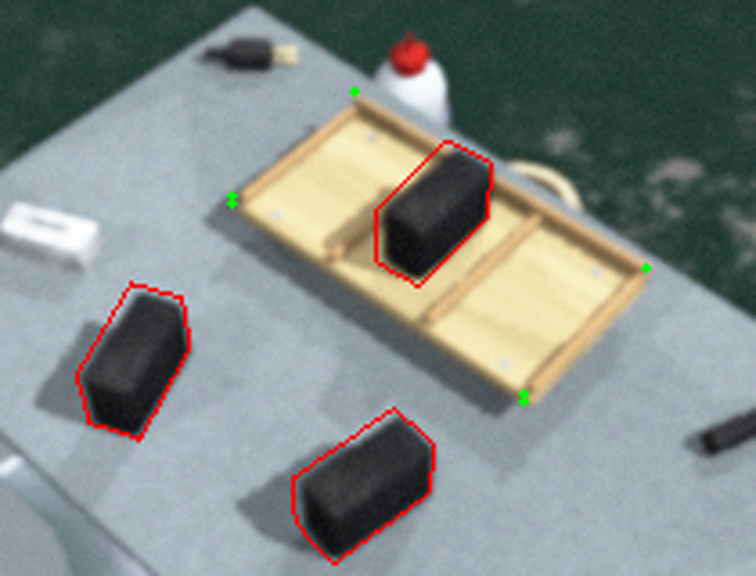

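```bash
cat > plan.py <<'E'
import numpy as np,sys
def plan(x,y,z,yaw,n,g):
    from bench import robot
    o=robot.get_obs(); p=np.array(o["tool_pos"]); r,pi,a=o["ee_rot"]
    print("t",round(o["time"],2),"now",np.round(p,4),np.round(o["ee_rot"],3),"F",np.round(o["wrist_force"],1),"w",round(o["width"],4),"q",np.round(o["joint_positions"],2))
    T=np.array([x,y,z]); out=[]
    for i in range(n):
        d=(T-p)/(n-i); tr=np.round(-np.degrees(yaw-a)/(n-i),1)
        c,s=np.cos(a),np.sin(a)
        m=np.round([d@[c,s,0],-d[2],d@[-s,c,0]],4)
        out.append(f"{g} {m[0]:g} {m[1]:g} {m[2]:g} {tr:g}")
        p=p+m[0]*np.array([c,s,0])+m[1]*np.array([0,0,-1])+m[2]*np.array([-s,c,0]); a-=np.radians(tr)
    print("; ".join(out))
if __name__=="__main__":
    v=[float(k) for k in sys.argv[1:6]]; plan(*v[:4],int(v[4]),sys.argv[6])
E
python3 plan.py .442 .159 .24 1.94 20 -1
```

```text
t 0.9 now [0.2146 0.5064 0.2245] [-1.571 -0.     1.17 ] F [-0.5  0.2 -0.6] w 0.094 q [ 1.07  0.09  1.37 -0.    1.68 -0.1 ]
-1 -0.0116 -0.0008 -0.0172 -2.2; -1 -0.0122 -0.0008 -0.0168 -2.2; -1 -0.0128 -0.0008 -0.0163 -2.2; -1 -0.0135 -0.0008 -0.0158 -2.2; -1 -0.0141 -0.0008 -0.0153 -2.2; -1 -0.0146 -0.0008 -0.0147 -2.2; -1 -0.0152 -0.0008 -0.0142 -2.2; -1 -0.0157 -0.0008 -0.0136 -2.2; -1 -0.0162 -0.0008 -0.0129 -2.2; -1 -0.0167 -0.0008 -0.0123 -2.2; -1 -0.0172 -0.0007 -0.0117 -2.2; -1 -0.0176 -0.0008 -0.011 -2.2; -1 -0.018 -0.0007 -0.0103 -2.2; -1 -0.0184 -0.0008 -0.0096 -2.2; -1 -0.0188 -0.0007 -0.0089 -2.2; -1 -0.0191 -0.0008 -0.0082 -2.2; -1 -0.0194 -0.0007 -0.0074 -2.2; -1 -0.0197 -0.0008 -0.0067 -2.2; -1 -0.0199 -0.0007 -0.0059 -2.3; -1 -0.0201 -0.0008 -0.0051 -2.2
```

Call:
send_rows(moves="-1 -0.012 -0.001 -0.017 -2.2; -1 -0.012 -0.001 -0.017 -2.2; -1 -0.013 -0.001 -0.016 -2.2; -1 -0.013 -0.001 -0.016 -2.2; -1 -0.014 -0.001 -0.015 -2.2; -1 -0.015 -0.001 -0.015 -2.2; -1 -0.015 -0.001 -0.014 -2.2; -1 -0.016 -0.001 -0.014 -2.2; -1 -0.016 -0.001 -0.013 -2.2; -1 -0.017 -0.001 -0.012 -2.2")

```text
time: 1.73
tool_pos: [0.3286, 0.3316, 0.2347]
ee_rot: [-1.571, -0.0, 1.556]
wrist_force: [0.1, 0.4, 0.1]
width: 0.0937
```

```bash
python3 plan.py .442 .159 .24 1.94 9 -1
```

```text
t 1.73 now [0.3286 0.3316 0.2347] [-1.571 -0.     1.556] F [0.1 0.4 0.1] w 0.0937 q [ 0.67 -0.1   1.54  0.    1.7  -0.89]
-1 -0.019 -0.0006 -0.0129 -2.4; -1 -0.0195 -0.0006 -0.0121 -2.5; -1 -0.02 -0.0006 -0.0112 -2.4; -1 -0.0205 -0.0006 -0.0104 -2.5; -1 -0.0209 -0.0006 -0.0095 -2.4; -1 -0.0213 -0.0006 -0.0086 -2.5; -1 -0.0216 -0.0006 -0.0076 -2.4; -1 -0.0219 -0.0006 -0.0067 -2.5; -1 -0.0222 -0.0005 -0.0057 -2.4
```

Call:
send_rows(moves="-1 -0.019 -0.001 -0.013 -2.4; -1 -0.02 -0.001 -0.012 -2.5; -1 -0.02 -0.001 -0.011 -2.4; -1 -0.02 -0.001 -0.01 -2.5; -1 -0.021 -0.001 -0.01 -2.4; -1 -0.021 0 -0.009 -2.5; -1 -0.022 0 -0.008 -2.4; -1 -0.022 0 -0.007 -2.5; -1 -0.022 0 -0.006 -2.4; -1 0 0 0 0")

```text
time: 2.57
tool_pos: [0.444, 0.1571, 0.2393]
ee_rot: [-1.571, 0.002, 1.935]
wrist_force: [-1.2, 0.7, -0.2]
width: 0.0939
```

```bash
python3 plan.py .442 .159 .24 1.94 3 -1; python3 - <<'E'
from h import *
from bench import imaging
p=imaging.snapshot("wrist"); cv2.imwrite("pics/w1.png",p["image"][:,:,::-1])
p=imaging.snapshot("scene"); cv2.imwrite("pics/s1.png",p["image"][:,:,::-1])
E
```

```text
t 2.57 now [0.444  0.1571 0.2393] [-1.571  0.002  1.935] F [-1.2  0.7 -0.2] w 0.0939 q [ 0.22 -0.09  1.52 -0.    1.71 -1.71]
-1 0.0008 -0.0002 0.0004 -0.1; -1 0.0008 -0.0002 0.0004 -0.1; -1 0.0009 -0.0003 0.0004 -0.1
```

View pics/w1.png

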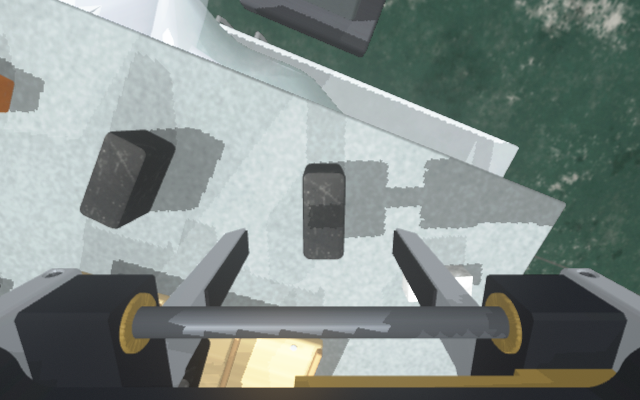

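View pics/s1.png

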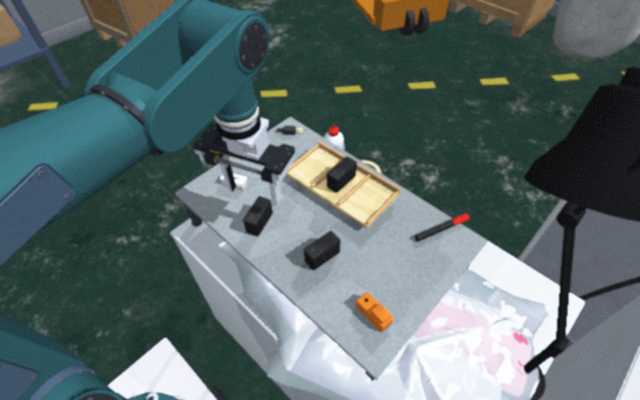

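```bash
python3 - <<'E'
from h import *
from bench import imaging,robot
p=imaging.snapshot("wrist"); im=p["image"][:,:,::-1].copy()
for f in ((.442,.159,.37),(.4738,-.0036,-.14)):
    for q in proj(p,box(*f,.15)): cv2.circle(im,tuple(np.round(q).astype(int)),2,(0,255,0),-1)
o=robot.get_obs();t=np.array(o["tool_pos"])
print(proj(p,[t,t*[1,1,0]+[0,0,.15],t*[1,1,0]+[0,0,.175]]))
cv2.imwrite("pics/w2.png",im)
print([(d["centre"],d["conf"]) for d in imaging.landmark_of(p,"adapter_a_center")], proj(p,[[.442,.159,.15]]))
# refined: top face quad, cols 303-345
for uv in ((304,174),(344,174),(304,259),(344,259)): print(ray(p,uv,.175))
E
```

```text
[[322.04037787 253.49697662]
 [321.38319813 209.60401769]
 [321.51876203 218.65831494]]
[([126.8, 176.7], 0.83)] [[320.16170682 209.01670503]]
[0.41308692 0.1345795  0.175     ]
[0.40206291 0.16338292 0.175     ]
[0.48044813 0.15926787 0.175     ]
[0.46852198 0.19044246 0.175     ]
```

View pics/w2.png

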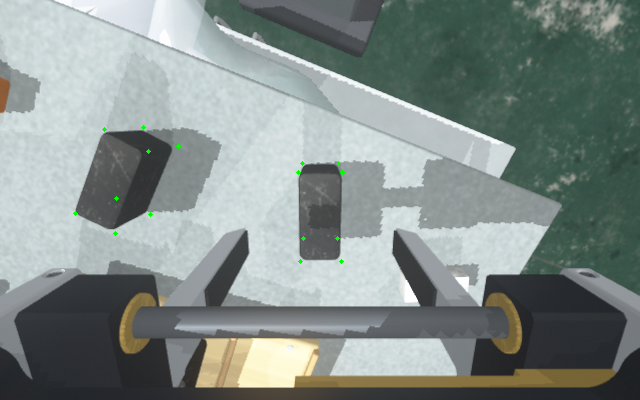

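Call:
send_rows(moves="-1 0.001 0.012 0.001 0; -1 0 0.013 0 0; -1 0 0.014 0 0; -1 0 0.014 0 0; -1 0 0.014 0 0; -1 0 0.014 0 0; -1 0 0 0 0; 1 0 0 0 0; 1 0 0 0 0; 1 0 0 0 0")

```text
time: 3.6
tool_pos: [0.4415, 0.1609, 0.1596]
ee_rot: [-1.573, 0.0, 1.939]
wrist_force: [-0.7, 0.8, 0.3]
width: 0.0779
```

Call:
send_rows(moves="1 0 0 0 0; 1 0 0 0 0; 1 0 0 0 0; 1 0 0 0 0; 1 0 0 0 0; 1 0 0 0 0; 1 0 0 0 0; 1 0 0 0 0; 1 0 0 0 0; 1 0 0 0 0")

```text
time: 4.43
tool_pos: [0.4412, 0.1603, 0.1585]
ee_rot: [-1.571, 0.0, 1.938]
wrist_force: [1.0, -0.6, -0.1]
width: 0.0337
```

```bash
python3 plan.py .45 .159 .27 1.599 10 1; python3 - <<'E'
from h import *
from bench import imaging
p=imaging.snapshot("scene"); cv2.imwrite("pics/s2.png",p["image"][:,:,::-1])
E
```

```text
t 4.43 now [0.4412 0.1603 0.1585] [-1.571  0.     1.938] F [ 1.  -0.6 -0.1] w 0.0337 q [ 0.23 -0.07  1.66 -0.    1.55 -1.71]
1 -0.0004 -0.0111 -0.0008 1.9; 1 -0.0004 -0.0112 -0.0008 1.9; 1 -0.0004 -0.0111 -0.0008 2; 1 -0.0004 -0.0112 -0.0008 1.9; 1 -0.0003 -0.0111 -0.0008 2; 1 -0.0003 -0.0112 -0.0008 1.9; 1 -0.0003 -0.0111 -0.0009 2; 1 -0.0002 -0.0112 -0.0009 1.9; 1 -0.0002 -0.0111 -0.0008 2; 1 -0.0002 -0.0112 -0.0009 1.9
```

View pics/s2.png

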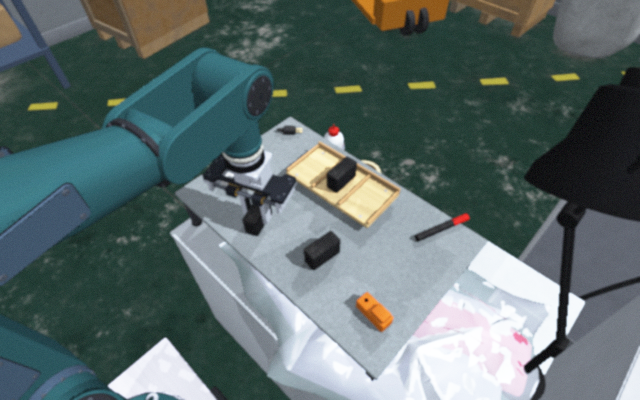

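Call:
send_rows(moves="1 0 -0.01 0 0; 1 0 -0.012 0 2; 1 0 -0.012 0 2; 1 0 -0.012 0 2; 1 0 -0.012 -0.001 2; 1 0 -0.012 -0.001 2; 1 0 -0.012 -0.001 2.5; 1 0 -0.012 -0.001 2.5; 1 0 -0.012 -0.001 2.5; 1 0 -0.01 -0.001 2")

```text
time: 5.32
tool_pos: [0.4468, 0.1617, 0.2757]
ee_rot: [-1.571, -0.001, 1.596]
wrist_force: [0.1, -0.3, -1.4]
width: 0.0339
```

```bash
python3 plan.py .637 .1695 .265 1.599 10 1
```

```text
t 5.32 now [0.4468 0.1617 0.2757] [-1.571e+00 -1.000e-03  1.596e+00] F [ 0.1 -0.3 -1.4] w 0.0339 q [ 0.23 -0.08  1.44  0.    1.78 -1.37]
1 0.0003 0.0011 -0.019 -0; 1 0.0003 0.0011 -0.019 -0; 1 0.0003 0.0011 -0.019 -0; 1 0.0003 0.0011 -0.019 -0; 1 0.0003 0.0011 -0.0191 -0; 1 0.0003 0.001 -0.019 -0; 1 0.0003 0.0011 -0.0191 -0; 1 0.0003 0.001 -0.019 -0.1; 1 0.0002 0.0011 -0.0191 -0; 1 0.0003 0.001 -0.019 -0.1
```

Call:
send_rows(moves="1 0 0 -0.019 0; 1 0 0 -0.019 0; 1 0 0.001 -0.02 0; 1 0 0.001 -0.02 0; 1 0.001 0.001 -0.02 0; 1 0.001 0.001 -0.02 0; 1 0.001 0.001 -0.02 0; 1 0 0.001 -0.02 0; 1 0 0.001 -0.02 0; 1 0 0.001 -0.012 0")

```text
time: 6.15
tool_pos: [0.6382, 0.1697, 0.2655]
ee_rot: [-1.569, -0.0, 1.598]
wrist_force: [-0.5, 0.4, -1.6]
width: 0.0341
```

Call:
send_rows(moves="1 0 0 0 0; 1 0 0 0 0; 1 0 0 0 0; 1 0 0.004 0 0; 1 0 0.008 0 0; 1 0 0.008 0 0; 1 0 0.008 0 0; 1 0 0.008 0 0; 1 0 0.008 0 0; 1 0 0 0 0")

```text
time: 6.98
tool_pos: [0.6357, 0.1693, 0.2193]
ee_rot: [-1.566, 0.001, 1.598]
wrist_force: [-0.5, 0.2, -2.9]
width: 0.0341
```

```bash
python3 plan.py .637 .1695 .2 1.599 10 1; python3 - <<'E'
from h import *
from bench import imaging
for n in ("scene","top","wrist"):
  p=imaging.snapshot(n); cv2.imwrite(f"pics/{n}3.png",p["image"][:,:,::-1])
E
```

```text
t 6.98 now [0.6357 0.1693 0.2193] [-1.566e+00  1.000e-03  1.598e+00] F [-0.5  0.2 -2.9] w 0.0341 q [ 0.17  0.34  1.09  0.    1.72 -1.42]
1 0 0.0019 -0.0001 -0; 1 0 0.0019 -0.0001 -0; 1 0 0.0019 -0.0001 -0; 1 0 0.0019 -0.0001 -0; 1 0 0.002 -0.0001 -0; 1 0 0.0019 -0.0002 -0; 1 0 0.002 -0.0001 -0; 1 0 0.0019 -0.0002 -0; 1 0.0001 0.002 -0.0001 -0; 1 0 0.0019 -0.0002 -0.1
```

View pics/wrist3.png

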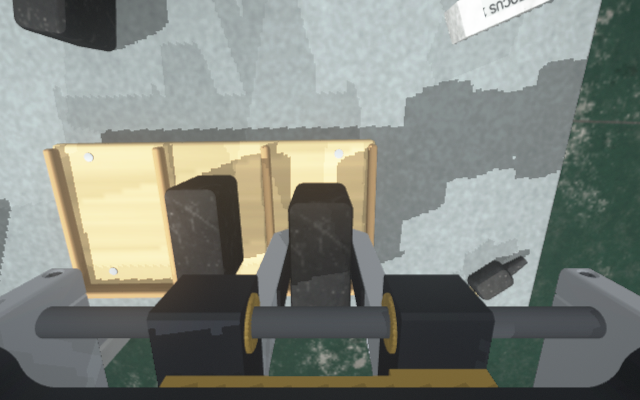

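View pics/scene3.png

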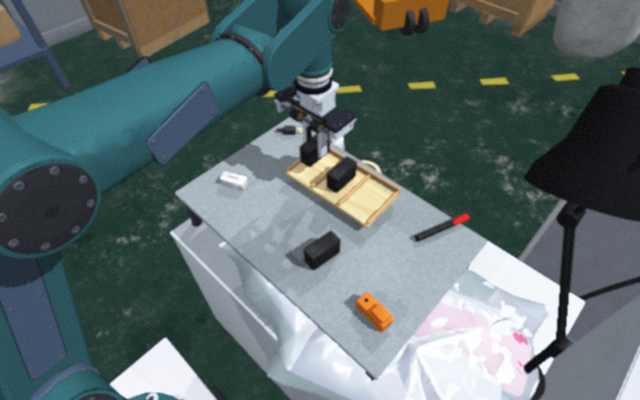

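```bash
python3 - <<'E'
from h import *
from bench import imaging,robot
p=imaging.snapshot("wrist"); im=p["image"][:,:,::-1].copy()
o=robot.get_obs();t=np.array(o["tool_pos"]); a=.028
for P,c in ((box(t[0],t[1],o["ee_rot"][2]-np.pi/2,t[2]-.0085),(0,255,0)),(box(.638,.0895,.028,.18),(255,0,0))):
    for q in proj(p,P): cv2.circle(im,tuple(np.round(q).astype(int)),2,c,-1)
for y in (-.123,.123,-.037,.037,-.043,.043):
  for x in (-.062,.056):
    q=proj(p,[[.6375+np.cos(a)*x-np.sin(a)*y,.089+np.sin(a)*x+np.cos(a)*y,.163]])[0]; cv2.circle(im,tuple(np.round(q).astype(int)),2,(0,0,255),-1)
cv2.imwrite("pics/w4.png",im)
E
```

```text
(no output)
```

View pics/w4.png

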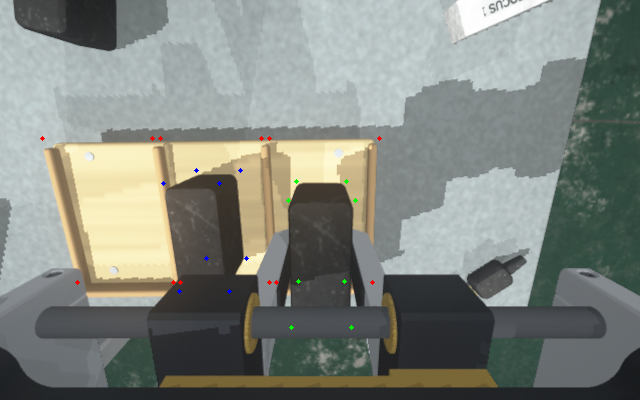

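Call:
send_rows(moves="1 0 0.004 -0.001 0; 1 0 0.006 -0.001 0; 1 0 0.006 -0.001 0; 1 0 0.005 0 0; 1 0 0.004 0 0; 1 0 0.002 0 0; 1 0 0 0 0; 1 0 0 0 0; 1 0 0 0 0; 1 0 0 0 0")

```text
time: 8.02
tool_pos: [0.64, 0.1697, 0.1961]
ee_rot: [-1.572, -0.0, 1.598]
wrist_force: [-0.3, -0.1, -1.2]
width: 0.0339
```

Call:
send_rows(moves="1 0 0.003 0 0; 1 0 0.002 0 0; 1 0 0.001 0 0; 1 0 0 0 0; 1 0 0.001 0 0; 1 0 0 0 0; 1 0 0 0 0; 1 0 0 0 0; 1 0 0 0 0; 1 0 0 0 0")

```text
time: 8.85
tool_pos: [0.6399, 0.1697, 0.1886]
ee_rot: [-1.571, -0.0, 1.598]
wrist_force: [-0.1, 0.6, -1.0]
width: 0.0338
```

Call:
send_rows(moves="1 0 0.0005 0 0; 1 0 0 0 0; 1 0 0.0005 0 0; 1 0 0 0 0; 1 0 0.0005 0 0; 1 0 0 0 0; 1 0 0 0 0; 1 0 0 0 0; 1 0 0 0 0; 1 0 0 0 0")

```text
time: 9.68
tool_pos: [0.6399, 0.1697, 0.1886]
ee_rot: [-1.572, -0.0, 1.598]
wrist_force: [-1.4, -0.4, 5.4]
width: 0.0339
```

Call:
send_rows(moves="0.2 0 0 0 0; 0.1 0 0 0 0; 0 0 0 0 0; -0.1 0 0 0 0; -0.2 0 0 0 0; -0.3 0 0 0 0; -0.3 0 0 0 0; -0.3 0 0 0 0; -0.3 0 0 0 0; -0.3 0 0 0 0")

```text
time: 10.52
tool_pos: [0.6399, 0.1697, 0.187]
ee_rot: [-1.571, -0.0, 1.598]
wrist_force: [-0.4, 0.0, -0.8]
width: 0.0614
```

Call:
send_rows(moves="-0.3 0 -0.004 0 0; -0.3 0 -0.008 0 0; -0.3 0 -0.012 0 0; -0.3 0 -0.015 0 0; -0.3 0 -0.015 0 0; -0.3 0 -0.015 0 0; -0.3 0 -0.015 0 0; -0.3 0 -0.01 0 0; -0.3 0 0 0 0; -0.3 0 0 0 0")

```text
time: 11.35
tool_pos: [0.6402, 0.1697, 0.2824]
ee_rot: [-1.573, -0.0, 1.598]
wrist_force: [0.6, 1.4, 0.3]
width: 0.0617
```

```bash
python3 plan.py .4738 -.0036 .25 1.425 14 -1
```

```text
t 11.35 now [0.6402 0.1697 0.2824] [-1.573 -0.     1.598] F [0.6 1.4 0.3] w 0.0617 q [ 0.17  0.34  0.95  0.    1.84 -1.42]
-1 -0.0121 0.0023 0.0122 0.7; -1 -0.0122 0.0023 0.0121 0.7; -1 -0.0123 0.0023 0.0119 0.7; -1 -0.0125 0.0023 0.0118 0.7; -1 -0.0126 0.0023 0.0116 0.7; -1 -0.0128 0.0023 0.0114 0.7; -1 -0.0129 0.0023 0.0113 0.7; -1 -0.0131 0.0023 0.0111 0.7; -1 -0.0132 0.0023 0.011 0.7; -1 -0.0133 0.0023 0.0108 0.7; -1 -0.0135 0.0023 0.0107 0.7; -1 -0.0136 0.0024 0.0105 0.7; -1 -0.0137 0.0023 0.0103 0.7; -1 -0.0138 0.0024 0.0102 0.8
```

Call:
send_rows(moves="-0.5 -0.012 0 0.012 0.7; -0.8 -0.018 0.001 0.018 1; -1 -0.018 0.003 0.018 1; -1 -0.018 0.004 0.018 1; -1 -0.019 0.004 0.017 1; -1 -0.019 0.004 0.017 1; -1 -0.019 0.004 0.017 1; -1 -0.02 0.004 0.016 1; -1 -0.02 0.004 0.016 1; -1 -0.018 0.004 0.01 1")

```text
time: 12.18
tool_pos: [0.4699, -0.0046, 0.2476]
ee_rot: [-1.568, 0.0, 1.427]
wrist_force: [0.2, -0.3, -0.2]
width: 0.094
```

Call:
send_rows(moves="-1 0 0 0 0; -1 0 0 0 0; -1 0 0 0 0; -1 0 0 0 0; -1 0 0 0 0; -1 0 0 0 0; -1 0 0 0 0; -1 0 0 0 0; -1 0 0 0 0; -1 0 0 0 0")

```text
time: 13.02
tool_pos: [0.472, -0.0038, 0.249]
ee_rot: [-1.571, -0.0, 1.429]
wrist_force: [-0.0, -0.5, -0.4]
width: 0.0939
```

```bash
python3 plan.py .4738 -.0036 .25 1.425 3 -1; python3 - <<'E'
from h import *
from bench import imaging,robot
p=imaging.snapshot("wrist"); im=p["image"][:,:,::-1].copy()
for f in ((.4738,-.0036,-.14),):
    for q in proj(p,box(*f,.15)): cv2.circle(im,tuple(np.round(q).astype(int)),2,(0,255,0),-1)
cv2.imwrite("pics/w5.png",im)
p=imaging.snapshot("top"); cv2.imwrite("pics/t5.png",p["image"][:,:,::-1])
E
```

```text
t 13.02 now [ 0.472  -0.0038  0.249 ] [-1.571 -0.     1.429] F [-0.  -0.5 -0.4] w 0.0939 q [-0.13 -0.09  1.5   0.    1.73 -1.56]
-1 0.0001 -0.0003 -0.0006 0.1; -1 0.0002 -0.0004 -0.0006 0.1; -1 0.0001 -0.0003 -0.0005 0
```

View pics/w5.png

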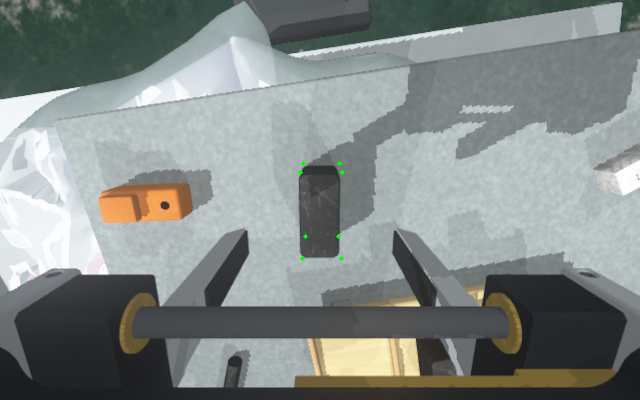

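View pics/t5.png

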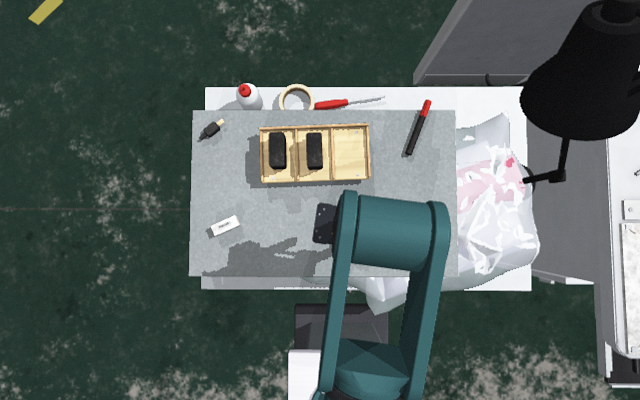

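Call:
send_rows(moves="-1 0 0.012 -0.001 0; -1 0 0.015 -0.001 0; -1 0 0.015 0 0; -1 0 0.015 0 0; -1 0 0.015 0 0; -1 0 0.014 0 0; -1 0 0.005 0 0; -1 0 0 0 0; 1 0 0 0 0; 1 0 0 0 0")

```text
time: 13.95
tool_pos: [0.4745, -0.0042, 0.1589]
ee_rot: [-1.572, -0.0, 1.428]
wrist_force: [-0.4, -0.2, 0.0]
width: 0.0843
```

Call:
send_rows(moves="1 0 0 0 0; 1 0 0 0 0; 1 0 0 0 0; 1 0 0 0 0; 1 0 0 0 0; 1 0 0 0 0; 1 0 0 0 0; 1 0 0 0 0; 1 0 0 0 0; 1 0 0 0 0")

```text
time: 14.78
tool_pos: [0.474, -0.0042, 0.158]
ee_rot: [-1.571, 0.0, 1.428]
wrist_force: [0.9, -1.5, -0.1]
width: 0.0339
```

Call:
send_rows(moves="1 0 -0.008 0 0; 1 0 -0.012 0 -1; 1 0 -0.012 0 -1; 1 0 -0.012 0 -1; 1 0 -0.012 0 -1; 1 0 -0.012 0 -1; 1 0 -0.012 0 -1; 1 0 -0.012 0 -1; 1 0 -0.012 0 -1; 1 0 -0.006 0 -1")

```text
time: 15.62
tool_pos: [0.4745, -0.0042, 0.2703]
ee_rot: [-1.574, 0.0, 1.587]
wrist_force: [-0.3, -0.5, -0.9]
width: 0.0336
```

```bash
python3 plan.py .642 .009 .265 1.599 10 1;  python3 - <<'E'
from h import *
from bench import imaging
pt=imaging.snapshot("top"); ps=imaging.snapshot("scene")
for q in ([pt],[ps]):
  for g,zc in (((.639,.169,.03),.18),((.639,.0895,.03),.18)): print(fit(q,g,zc,R=26,thr=55 if q[0] is pt else 70))
E
```

```text
t 15.62 now [ 0.4745 -0.0042  0.2703] [-1.574  0.     1.587] F [-0.3 -0.5 -0.9] w 0.0336 q [-0.13 -0.09  1.46  0.    1.77 -1.72]
1 0.001 0.0005 -0.0168 -0.1; 1 0.001 0.0005 -0.0168 -0.1; 1 0.001 0.0005 -0.0168 -0.1; 1 0.001 0.0005 -0.0168 -0.1; 1 0.0009 0.0006 -0.0168 -0; 1 0.0009 0.0005 -0.0167 -0.1; 1 0.0009 0.0006 -0.0168 -0; 1 0.0009 0.0005 -0.0167 -0.1; 1 0.0009 0.0006 -0.0168 -0; 1 0.0009 0.0005 -0.0167 -0.1
([np.float64(0.6396930356341638), np.float64(0.16940138099503585), np.float64(0.0990988117855314)], np.float64(0.4881458966565349))
([np.float64(0.6380926500275954), np.float64(0.08897146317595805), np.float64(0.07845174990890776)], np.float64(0.49635308850213394))
([np.float64(0.6310327299257797), np.float64(0.1965208267317217), np.float64(-0.5330648975585769)], np.float64(1.1313187982434079))
([np.float64(0.6125119496059174), np.float64(0.045907898938379335), np.float64(-0.39405277170060127)], np.float64(0.8927542566507063))
```

Call:
send_rows(moves="1 0.001 0 -0.012 0; 1 0.001 0 -0.017 -0.5; 1 0.001 0 -0.018 0; 1 0.001 0 -0.018 0; 1 0.001 0 -0.018 0; 1 0.001 0.001 -0.018 0; 1 0.001 0.001 -0.018 0; 1 0.001 0.001 -0.018 0; 1 0.001 0.001 -0.018 0; 1 0.001 0.001 -0.012 0")

```text
time: 16.55
tool_pos: [0.6417, 0.0096, 0.2609]
ee_rot: [-1.568, -0.0, 1.594]
wrist_force: [0.8, -0.4, -2.0]
width: 0.0339
```

Call:
send_rows(moves="1 0 0 0 0; 1 0 0 0 0; 1 0 0 0 0; 1 0 0.004 0 0; 1 0 0.008 0 0; 1 0 0.008 0 0; 1 0 0.008 0 0; 1 0 0.008 0 0; 1 0 0.006 0 0; 1 0 0 0 0")

```text
time: 17.38
tool_pos: [0.6397, 0.0095, 0.2183]
ee_rot: [-1.567, -0.0, 1.594]
wrist_force: [-0.4, -0.2, -1.9]
width: 0.0341
```

```bash
python3 plan.py .6405 .009 .2 1.599 5 1;  python3 - <<'E'
from h import *
from bench import imaging
p=imaging.snapshot("wrist"); cv2.imwrite("pics/w6.png",p["image"][:,:,::-1])
E
```

```text
t 17.38 now [0.6397 0.0095 0.2183] [-1.567 -0.     1.594] F [-0.4 -0.2 -1.9] w 0.0341 q [-0.07  0.29  1.14  0.    1.71 -1.67]
1 -0.0001 0.0037 -0.0002 -0.1; 1 -0.0001 0.0037 -0.0001 -0; 1 -0.0001 0.0036 -0.0002 -0.1; 1 -0.0001 0.0037 -0.0001 -0; 1 -0.0002 0.0036 -0.0002 -0.1
```

View pics/w6.png

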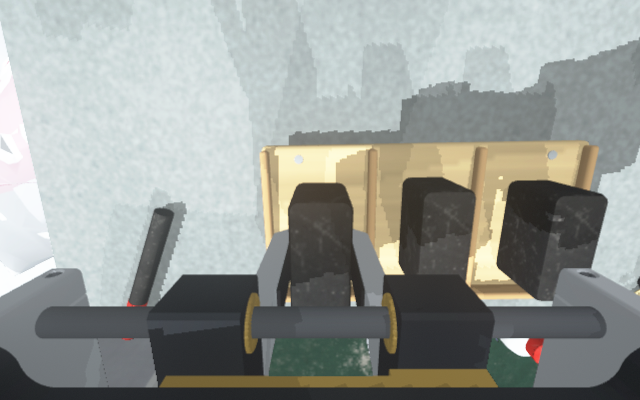

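Call:
send_rows(moves="1 0 0.004 -0.001 0; 1 0 0.006 0 0; 1 0 0.006 0 0; 1 0 0.005 0 0; 1 0 0.002 0 0; 1 0 0 0 0; 1 0 0 0 0; 1 0 0 0 0; 1 0 0 0 0; 1 0 0 0 0")

```text
time: 18.27
tool_pos: [0.6419, 0.0095, 0.1985]
ee_rot: [-1.572, -0.0, 1.594]
wrist_force: [-0.0, 0.1, -1.5]
width: 0.0333
```

Call:
send_rows(moves="1 0 0.003 0 0; 1 0 0.003 0 0; 1 0 0.002 0 0; 1 0 0.001 0 0; 1 0 0 0 0; 1 0 0 0 0; 1 0 0 0 0; 1 0 0 0 0; 1 0 0 0 0; 1 0 0 0 0")

```text
time: 19.1
tool_pos: [0.6418, 0.0095, 0.1891]
ee_rot: [-1.571, -0.0, 1.594]
wrist_force: [-0.8, 0.2, -1.0]
width: 0.0337
```

Call:
send_rows(moves="1 0 0.0005 0 0; 1 0 0 0 0; 1 0 0.0005 0 0; 1 0 0 0 0; 1 0 0.0005 0 0; 1 0 0 0 0; 1 0 0 0 0; 1 0 0 0 0; 1 0 0 0 0; 1 0 0 0 0")

```text
time: 19.93
tool_pos: [0.6418, 0.0095, 0.1881]
ee_rot: [-1.571, -0.0, 1.594]
wrist_force: [-0.7, 0.5, 2.9]
width: 0.034
```

Contact is felt (weight gone, +3 to 4 N). Releasing with a limited opening, then rising.

Call:
send_rows(moves="0.2 0 0 0 0; 0.1 0 0 0 0; 0 0 0 0 0; -0.1 0 0 0 0; -0.2 0 0 0 0; -0.3 0 0 0 0; -0.3 0 0 0 0; -0.3 0 0 0 0; -0.3 0 0 0 0; -0.3 0 0 0 0")

```text
time: 20.77
tool_pos: [0.6417, 0.0095, 0.1875]
ee_rot: [-1.571, -0.0, 1.594]
wrist_force: [-0.4, -0.8, 0.2]
width: 0.0614
```

Call:
send_rows(moves="-0.3 0 -0.004 0 0; -0.3 0 -0.008 0 0; -0.3 0 -0.012 0 0; -0.3 0 -0.015 0 0; -0.3 0 -0.015 0 0; -0.3 0 -0.015 0 0; -0.3 0 -0.015 0 0; -0.3 0 -0.012 0 0; -0.3 0 -0.008 0 0; -0.3 0 0 0 0")

```text
time: 21.6
tool_pos: [0.6426, 0.0094, 0.2954]
ee_rot: [-1.577, 0.001, 1.594]
wrist_force: [-0.3, 0.4, 1.2]
width: 0.0607
```

Call:
send_rows(moves="-0.3 0 0 0.01 0; -0.3 0 0 0.02 0; -0.3 0 0 0.025 0; -0.3 0 0 0.025 0; -0.3 0 0 0.025 0; -0.3 0 0 0.025 0; -0.3 0 0 0.025 0; -0.3 0 0 0.025 0; -0.3 0 0 0.02 0; -0.3 0 0 0.01 0")

```text
time: 22.43
tool_pos: [0.4297, 0.0047, 0.2916]
ee_rot: [-1.571, -0.0, 1.594]
wrist_force: [0.4, -0.7, 0.4]
width: 0.0608
```

```bash
python3 - <<'E'
from h import *
from bench import imaging,robot
o=robot.get_obs(); print(o["time"],o["tool_pos"],o["wrist_force"],o["width"])
pt=imaging.snapshot("top"); ps=imaging.snapshot("scene")
for g,zc in (((.638,.169,.03),.18),((.638,.0895,.03),.18),((.641,.0095,.03),.18)):
    print(fit([pt],g,zc,R=26,thr=55))
cv2.imwrite("pics/tf.png",cv2.resize(pt["image"][100:290,180:470,::-1],None,fx=2.75,fy=2.75,interpolation=cv2.INTER_CUBIC))
cv2.imwrite("pics/sf.png",cv2.resize(ps["image"][115:275,220:430,::-1],None,fx=3.6,fy=3.6,interpolation=cv2.INTER_CUBIC))
E
```

```text
22.4333 [0.42974997 0.00470743 0.29164161] [ 0.44883182 -0.66858612  0.394777  ] 0.06080641001757304
([np.float64(0.6395024352684818), np.float64(0.1698506435800118), np.float64(0.09458731765272133)], np.float64(0.44658080983872844))
([np.float64(0.6390620479855817), np.float64(0.08905284287780983), np.float64(0.07345731749818832)], np.float64(0.45653128991060027))
([np.float64(0.6411262226885733), np.float64(0.011565553997892546), np.float64(-0.05968273939335922)], np.float64(0.3681940700808625))
```

View pics/tf.png

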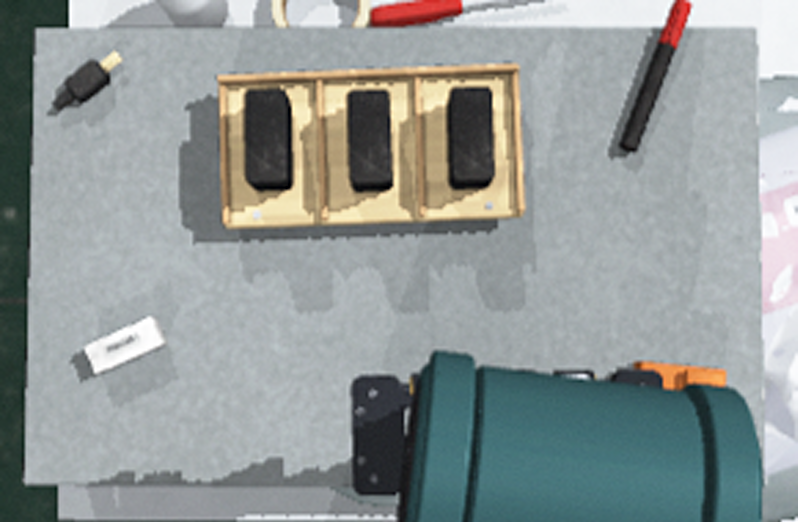

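View pics/sf.png

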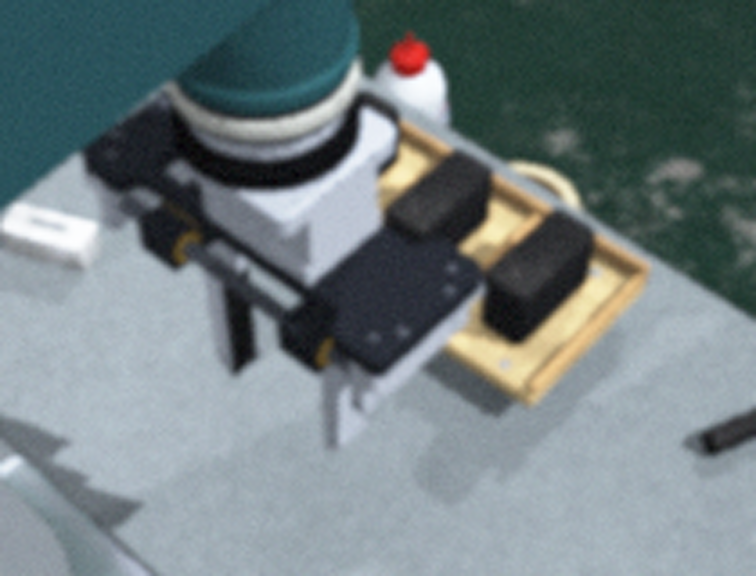

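The picture from above shows all three standing parallel in their bays with their fronts in line, at about columns 268, 369 and 471. The arm is clear of everything. I'll let it settle, then hand in.

Call:
send_rows(moves="-0.3 0 0 0 0; -0.3 0 0 0 0; -0.3 0 0 0 0; -0.3 0 0 0 0; -0.3 0 0 0 0; -0.3 0 0 0 0; -0.3 0 0 0 0; -0.3 0 0 0 0; -0.3 0 0 0 0; -0.3 0 0 0 0")

```text
time: 23.37
tool_pos: [0.4318, 0.0046, 0.2915]
ee_rot: [-1.571, -0.0, 1.594]
wrist_force: [-0.3, 1.4, 0.3]
width: 0.0612
```

```bash
python3 -c "
from bench import order
print(order.close_job())"
```

```text
the job is handed in; nothing more can be done
None
```

Both loose adapters now stand on the shelf, one in each outer bay. I lowered each until the wrist force showed it was resting on the board, then let go with the jaws only partly open. The job was handed in at about 23.4 s with the arm clear; no verdict was reported.

**Last checks, from the top camera:**

| Adapter | x (m) | y (m) | Nominal bay middle, x / y (m) |
|---|---|---|---|
| Left | 0.640 | 0.170 | about 0.635–0.638 / 0.169 |
| Middle (already there) | 0.639 | 0.089 | about 0.638–0.640 / 0.089 |
| Right | 0.641 | 0.012 | about 0.640–0.642 / 0.009 |

- **Position:** all three are within about 5 mm of their bay middles, so well inside the limits. The middle one did not shift measurably.
- **Disagreements:** the outline fits gave yaws of +0.09, +0.07 and -0.06 rad, against a shelf yaw of about 0.03. I put this down to shadows in the fit, since the gripper released them at 0.02 to 0.03 rad and they look parallel in the picture. The wrist camera put the shelf about 4 mm further back than the top camera did, so I aimed between the two.
- **Not confirmed:** in the last scene picture the arm hides the left adapter. Its final state therefore rests on the top view and an earlier wrist picture, where it stood upright.

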